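# Shut the cream jewellery case

### The job

The cream display case with the gold charms stands propped open on its locked folding stay. Press the red peg at the stay's knuckle down and in towards the hinge so that the stay breaks past straight, then swing the lid gently down until it is fully shut. Leave the grey case propped open as it is, and do not disturb the ring cone or the jar.

Things in the scene. Friction and masses are not known exactly. Their poses are not given: they have to be found in the camera images.
- cream: Target: fixed cream box, 200 x 200 mm, 80 mm high, with gold charms and a framed clear lid. Origin at the centre of its underside, z up. The lid's hinge line is the top edge of the side facing the robot: along the case's y at x = -100, z = 80 mm. The folding stay runs outside its -y side, from a pivot on the box at x = 78, z = 64 mm to the lid 150 mm from the hinge.
- cream_peg (a point): On the red peg at the knuckle of the cream case's stay: 16 mm diameter, 50 mm long, axis along the case's y, from y = -116 to -166 mm (this point: x = 5, y = -148, z = 157 mm in the case's frame while locked). It moves on a circle of 118 mm radius about the pivot on the box; pressed, it first goes towards -x and down. 10 mm makes the stay straight, 35 to 45 mm breaks it well.
- cream_stay (a joint): Knuckle angle of the cream case's folding stay, rad: 0 = locked against its stop, 0.14 = straight, above 0.4 = well broken, growing further as the lid shuts. It takes a few newtons at the peg, friction keeps it where it is left, and the lid sinks a little with it. Pressing on the lid while the stay is locked does nothing.
- cream_lid (a joint): Lid angle, rad: 0 = propped 75 degrees up, 1.309 = shut. The lid is a plate 200 x 200 x 12 mm, hinge line at its underside; its outer face looks to the robot while propped, up when shut (top at z = 92 mm). It shuts by swinging away from the robot (case's +x) and down. With the stay broken a stiff hinge (0.5 N m) holds it where it is left: push its outer face all the way down.
- grey_peg (a point): On the red peg of the grey case's stay. The grey case (silver charms) is of the same size and make as the cream one and stands beside it, also propped open; this point is at x = 5, y = -148, z = 157 mm in that case's frame. Both propped lids reach 276 mm above the table. Leave this case as it is.
- cone: Bystander: dark wooden ring cone, 56 mm across the foot, 90 mm high, loose. Origin at the centre of its underside.
- jar: Bystander: amber glass jar with a brass cap, 52 mm across, 70 mm high, loose. Origin at the centre of its underside.

How it is judged (in metres and radians):
On the way, in this order (a step that is already met when the one before it is completed fails the run):
1. the cream case's stay is broken well past straight at its knuckle while the lid still stands up (value of joint cream_stay above 0.4 rad and value of joint cream_lid below 0.8 rad), for 0.2 s.
2. the cream case's lid is shut (value of joint cream_lid above 1.25 rad), for 0.2 s.
At the end, for the whole second after the job is handed in: The cream case's lid is shut (lid angle above 1.25 rad, within about 12 mm at its free edge) and at rest; the grey case's stay peg is within 15 mm, and the cone and jar within 30 mm, of where they started (value of joint cream_lid above 1.25 rad and velocity of joint cream_lid below 0.05 rad/s and distance of grey_peg from where it was at the start of the episode below 0.015 m and distance of each of cone, jar from where it was at the start of the episode below 0.03 m); the robot touches nothing.
It fails at once if the cream lid is slammed: it swings down faster than 1.2 rad/s (about 0.24 m/s at its free edge) (velocity of joint cream_lid above 1.2 rad/s).
It fails at once if the grey case's stay or lid is disturbed (its peg moves more than 15 mm) (distance of grey_peg from where it was at the start of the episode above 0.015 m).
It fails at once if the ring cone is moved more than 30 mm or tipped over (distance of cone from where it was at the start of the episode above 0.03 m or angle between cone's own z axis and vertical above 0.5 rad).
It fails at once if the jar is moved more than 30 mm or tipped over (distance of jar from where it was at the start of the episode above 0.03 m or angle between jar's own z axis and vertical above 0.5 rad).
It also fails if it takes over 54 s, if anything falls off the work surface, if the arm or the gripper's body presses on something with over 40 N, if the wrist force passes 120 N, or if a joint passes its speed limit or range.

### The arm

A 6-joint arm with a two-finger parallel gripper is mounted at the origin on the work surface. World frame = base frame: x ahead of the robot, y to its left, z up, the work surface at z = 0. Lengths are in m, angles in degrees, forces in N, time in s.
With the tool pointing down it reaches from about 0.3 to 1 m from the base axis. Payload 5.1 kg.
Tool frame: the origin (TCP) lies at the very end of the fingers, on their centre line; the grasp point (between the pads) lies 19 mm behind it (arm.grip_point_offset is the x of the grasp point in the tool frame, in m); x points along the fingers, z is the direction in which the jaws open and shut, and the axes are right-handed (so a half turn about x gives the same grasp; the last joint's range is limited). The gripper opens to 95 mm and grips with 3 to 60 N. Pads are 20 mm wide; open, the fingers measure 119 mm over their backs; the gripper's body (75 mm by 180 mm) begins 59 mm behind the grasp point.
Start: joints at [-75.493, 7.093, 94.555, -0, 78.352, -4.733], TCP at [0.214, -0.614, 0.215] pointing down, gripper open.
Joint ranges: [-149.61, 149.61], [-58.7, 133.49], [1.44, 155.28], [-77.14, 257.14], [18.33, 153.61], [-166.67, 166.67]. Speed limits (degrees/s): [147.25, 147.25, 180, 180, 180, 180].

### API

Orientations are given as a 3x3 rotation matrix whose columns are the frame's x, y, z axes.
In Python, from station import arm gives the robot as it stands.
- The arm moves only by the tool play_rows, never from a script. Its argument "targets" is a list of rows, each an object with "rot": the turn, a rotation vector about the world's x, y, z in rad, a list of three; "xyz": the shift along the world's x, y, z in m, a list of three; "claw": the opening, from 0 (shut) to 1 (fully open). In form: [{"rot": [ax, ay, az], "xyz": [x, y, z], "claw": claw}, ...]. A call has 1 to 20 rows; each row is the pose to reach, as a shift and turn from the pose measured when the call began; what a row does not reach only later rows make up. A row lasts 1/12 s, in which the tool goes at most 41.7 mm and 7.16 degrees, less where a joint would pass 70% of its speed; a pose out of reach is approached as far as the arm can. A call with a gripper value outside its range is refused whole. The fingers move at their own pace and stop on an object; the grip force is fixed at half the most. Time passes only in rows, so rows that repeat a pose let the fingers close. It gives the time, the measured TCP pose, the force and the opening at its end, in the units of the state.
- arm.observe(): the state, without advancing time (a new reading comes with each control period).
- arm.camera(name): name is "scene" or "top"; returns the picture (400x640x3 uint8, red, green, blue); there is no depth.
- arm.calibration(name): a dict with "mtx" (3x3 intrinsics, pixels), "T" (4x4, takes a point from camera to world coordinates). Camera axes: x right, y up, looking along -z (the intrinsics and any distortion apply to the point x, -y, -z); pixel columns grow to the right and rows downward; lengths in m; the calibration is good to about 2 mm. A picture is of the moment at which its call begins. calibration takes no time and is no camera call.
- arm.finish_job(): hands the job in, once; it reports no verdict.
The state is a dict: "clock": time; "qpos": joint angles; "qvel": joint speeds; "joint_torque": joint torques, N m; "ee_pos": TCP position; "tool_rot": TCP orientation; "ft_force": force on the tool from outside, world axes, zero at the start; "wrist_torque": the same for the moment, N m; "gripper_width": finger opening in m.
Only numpy, scipy, OpenCV 4.12 (cv2) and the standard library are available. Lean on these libraries where they do the work, as an engineer would, in place of code of your own. Each camera call takes 0.05 s, during which the arm holds its last target.

## Working session

There is one attempt and no reset: what is moved stays moved. The work goes in short steps, Python scripts to look and compute and a tool call to move; the robot and the scene stay as the last step left them, time stands still between calls to the robot, and variables do not carry over. Pictures are saved under pics/ and viewed, and the job is handed in when it is done.

Besides the shell and the picture viewer there is one more tool, called after ">>>" by a JSON object that holds its "method" and its "body". play_rows: Moves the arm, as the interface text tells. Its arguments: {"type":"object","properties":{"targets":{"type":"array"}},"required":["targets"]}

```bash
ls; mkdir -p pics; python3 - <<'E'
from station import arm
import cv2,numpy as np
for n in("scene","top"):
    im=arm.camera(n); cv2.imwrite(f"pics/{n}0.png",im[:,:,::-1]); c=arm.calibration(n); print(n,c["mtx"].tolist() if hasattr(c["mtx"],'tolist') else c["mtx"],np.round(c["T"],4).tolist(),[k for k in c])
print(arm.observe())
E
```

```text
pics
scene [[421.3732969615399, 0.0, 324.3486670624579], [0.0, 421.3732969615399, 203.12535488179518], [0.0, 0.0, 1.0]] [[0.4951, -0.6568, 0.5688, 1.1167], [0.8686, 0.3601, -0.3403, -0.4124], [0.0187, 0.6625, 0.7488, 0.8244], [0.0, 0.0, 0.0, 1.0]] ['mtx', 'T']
top [[482.09853154830546, 0.0, 319.57685694081454], [0.0, 482.09853154830546, 201.12146830113352], [0.0, 0.0, 1.0]] [[0.0016, 0.9976, -0.0696, 0.4969], [-0.9997, -0.0001, -0.0244, -0.0983], [-0.0244, 0.0696, 0.9973, 1.3399], [0.0, 0.0, 0.0, 1.0]] ['mtx', 'T']
{'clock': 0.1, 'qpos': array([-7.54920712e+01,  7.12985504e+00,  9.46246448e+01,  1.11471419e-03,
        7.83520271e+01, -4.73269190e+00]), 'qvel': array([-0.02155525, -0.05076224, -0.19238825,  0.04729652,  0.09580635,
       -0.11786255]), 'joint_torque': array([-7.18123429e-04, -4.18885696e+01, -3.61096573e+01,  7.76029495e-02,
        4.62095300e-02, -7.07372942e-05]), 'ee_pos': array([ 0.21403223, -0.61314667,  0.21352553]), 'tool_rot': array([[-4.47319865e-04,  9.44144317e-01,  3.29531954e-01],
       [ 1.80473342e-03,  3.29532213e-01, -9.44142608e-01],
       [-9.99998271e-01,  1.72383587e-04, -1.85133511e-03]]), 'ft_force': array([ 0.51042706, -0.52753872,  0.03552608]), 'wrist_torque': array([-0.00448373,  0.01369188, -0.03434296]), 'gripper_width': 0.09519626185435445}
```

View pics/scene0.png

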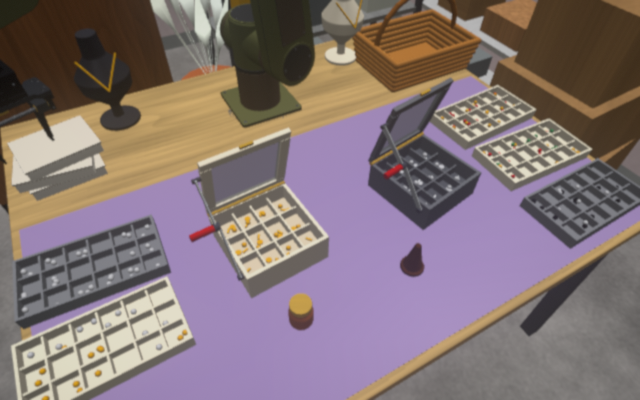

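View pics/top0.png

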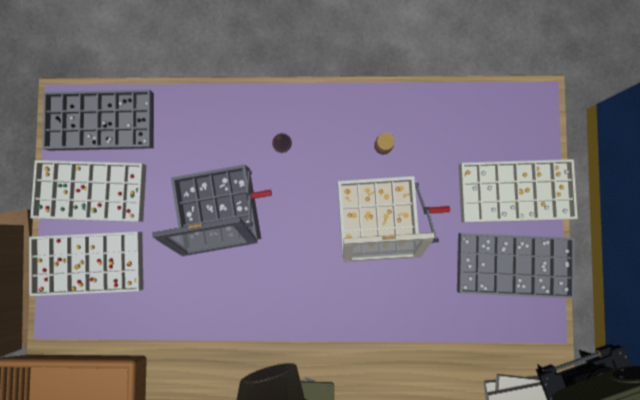

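The scene view shows the cream case open at about (268,235), with its red peg at (203,233). The jar is at (301,310), the cone at (413,260) and the grey case at (424,180). In the top view the cream case is at (378,210) with its peg at (437,210), and the grey peg is at (262,194). Next I'll measure the peg by triangulation and the case pose from its rim.

```bash
cat > h.py <<'E'
import numpy as np,cv2
from station import arm
def cal(n):
    c=arm.calibration(n); return np.array(c["mtx"]),np.array(c["T"])
def ray(n,uv):
    K,T=cal(n); d=np.linalg.inv(K)@[uv[0],uv[1],1]; d=T[:3,:3]@(d*[1,-1,-1]); return T[:3,3],d/np.linalg.norm(d)
def onz(n,uv,z):
    o,d=ray(n,uv); return o+d*(z-o[2])/d[2]
def tri(a,b):
    o1,d1=ray("scene",a);o2,d2=ray("top",b)
    s=np.linalg.lstsq(np.c_[d1,-d2],o2-o1,rcond=None)[0]
    p,q=o1+s[0]*d1,o2+s[1]*d2; return (p+q)/2,np.linalg.norm(p-q)
def proj(n,p):
    K,T=cal(n); c=np.linalg.inv(T)@np.r_[p,1]; c=c[:3]*[1,-1,-1]; u=K@c; return u[:2]/u[2]
def red(im):
    h=cv2.cvtColor(im,cv2.COLOR_RGB2HSV); return ((h[...,0]<8)|(h[...,0]>172))&(h[...,1]>150)&(h[...,2]>70)
E
python3 - <<'E'
from h import *
ends={}
for n in("scene","top"):
    im=cv2.imread(f"pics/{n}0.png")[:,:,::-1].copy()
    m=red(im).astype('uint8'); k,l,s,c=cv2.connectedComponentsWithStats(m)
    for i in range(1,k):
        if s[i,4]>40:
            p=np.argwhere(l==i)[:,::-1].astype(float); mu=p.mean(0); v=np.linalg.svd(p-mu,full_matrices=False)[2][0]
            if v[0]<0:v=-v
            t=(p-mu)@v; a,b=mu+v*t.min(),mu+v*t.max()
            print(n,s[i],np.round(mu,1),np.round(a,1),np.round(b,1)); ends.setdefault(n,[]).append((a,b,mu))
    crop=im[150:300,170:350] if n=="scene" else im[150:280,320:460]
    cv2.imwrite(f"pics/{n}0c.png",cv2.resize(crop,None,fx=4,fy=4,interpolation=cv2.INTER_CUBIC)[:,:,::-1])
np.save("ends.npy",ends,allow_pickle=True)
S=min((e for e in ends["scene"]),key=lambda e:abs(e[2][0]-203)); T=min(ends["top"],key=lambda e:abs(e[2][0]-437))
print("outer",tri(S[0],T[1]),"inner",tri(S[1],T[0]),"mid",tri(S[2],T[2]))
print("jar",onz("top",(385,143),.07),"cone",onz("top",(282,143),.045))
E
```

```text
scene [385 164  18  14 110] [393.1 170.5] [384.8 175.7] [401.5 165.3]
scene [190 226  25  14 141] [201.6 232.5] [190.3 237.6] [213.3 227.3]
top [252 191  19   7  79] [260.7 193.8] [251.7 195.3] [270.2 192.2]
top [430 207  20   6  86] [439.4 209.3] [429.9 209.9] [449.  208.8]
outer (array([ 0.56082514, -0.38474438,  0.1562749 ]), np.float64(0.0016334904136071108)) inner (array([ 0.55850626, -0.33751245,  0.15717554]), np.float64(0.0031459363268838752)) mid (array([ 0.55957902, -0.36140211,  0.15641137]), np.float64(0.001792169827673027))
jar [ 0.7401731 -0.2406281  0.07     ] cone [0.74581689 0.03601567 0.045     ]
```

```bash
ls pics
```

```text
scene0.png
scene0c.png
top0.png
top0c.png
```

View pics/top0c.png

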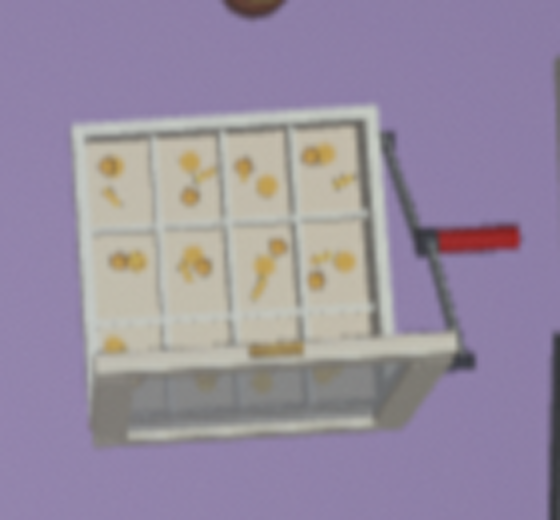

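View pics/scene0c.png

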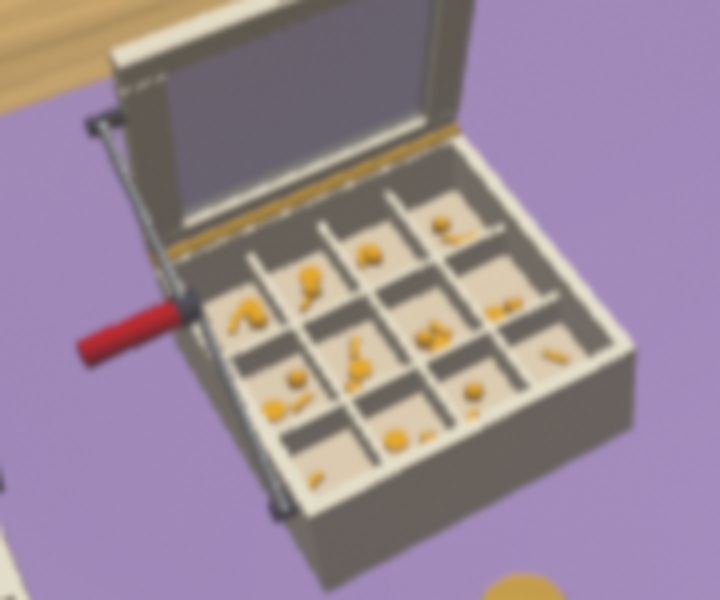

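The crops show the rim clearly. The far rim corners at z=80 are at top pixels (338.3,181.3) and (414.5,176.5), and scene pixels (328.3,236.8) and (247.5,278.8).

```bash
python3 - <<'E'
from h import *
a=onz("top",(338.3,181.3),.08);b=onz("top",(414.5,176.5),.08)
c=onz("scene",(328.3,236.8),.08);d=onz("scene",(247.5,278.8),.08)
print(a,b,c,d,tri((328.3,236.8),(338.3,181.3)),tri((247.5,278.8),(414.5,176.5)))
L=(a+c)/2;R=(b+d)/2; y=(L-R)[:2]; print("len",np.linalg.norm(y),np.linalg.norm((a-b)))
th=np.arctan2(-y[0],y[1]); print("yaw",np.degrees(th))
x=np.array([np.cos(th),np.sin(th)]); Y=np.array([-x[1],x[0]])
o=(L+R)[:2]/2-.1*x; print("centre",o)
for p in((.005,-.116),(.005,-.166),(.005,-.148)): print(p,o+x*p[0]+Y*p[1])
from scipy.spatial.transform import Rotation as Ro
E
```

```text
[ 0.63697819 -0.11647657  0.08      ] [ 0.64939045 -0.31578833  0.08      ] [ 0.64158003 -0.11555722  0.08      ] [ 0.65437789 -0.31227704  0.08      ] (array([ 0.63818571, -0.1152155 ,  0.0757633 ]), np.float64(0.003024509704834375)) (array([ 0.65080092, -0.31406286,  0.07609509]), np.float64(0.005119086763338991))
len 0.19841659033697376 0.19969788499196342
yaw 3.6423543555171825
centre [ 0.54578364 -0.22137762]
(0.005, -0.116) [ 0.55814282 -0.33682566]
(0.005, -0.166) [ 0.56131923 -0.38672466]
(0.005, -0.148) [ 0.56017572 -0.36876102]
```

```bash
cat >> h.py <<'E'
from scipy.spatial.transform import Rotation as Ro
TH=np.radians(3.55); X=np.array([np.cos(TH),np.sin(TH),0]); Y=np.array([-X[1],X[0],0]); O=np.array([.546,-.2214,0])
def W(x,y,z): return O+X*x+Y*y+np.array([0,0,z])
def goal(tilt,yaw=TH,zaxis='x'):
    # tool x down (tilted about case x), tool z along case x
    z=np.array([np.cos(yaw),np.sin(yaw),0]); x=np.array([0,0,-1.]); R=np.c_[x,np.cross(z,x),z]
    return Ro.from_rotvec(tilt*X).as_matrix()@R
def delta(R,p):
    s=arm.observe(); rv=Ro.from_matrix(R@np.array(s["tool_rot"]).T).as_rotvec(); print("t",s["clock"],"rot",np.round(rv,3),"xyz",np.round(p-np.array(s["ee_pos"]),4),"F",np.round(s["ft_force"],1))
E
python3 - <<'E'
from h import *
delta(goal(.26),W(.005,-.151,.30)); delta(goal(.26),W(.005,-.151,.139))
E
```

```text
t 0.1 rot [ 0.231 -0.156  1.289] xyz [0.3463 0.2413 0.0865] F [ 0.5 -0.5  0. ]
t 0.1 rot [ 0.231 -0.156  1.289] xyz [ 0.3463  0.2413 -0.0745] F [ 0.5 -0.5  0. ]
```

>>> {"method": "play_rows", "body": {"targets": [{"rot": [0,0,0],"xyz": [0,0,0.04],"claw": 0.5},{"rot": [0,0,0],"xyz": [0,0,0.087],"claw": 0.32},{"rot": [0.02,-0.015,0.12],"xyz": [0.03,0.02,0.087],"claw": 0.32},{"rot": [0.04,-0.03,0.24],"xyz": [0.06,0.04,0.087],"claw": 0.32},{"rot": [0.06,-0.045,0.36],"xyz": [0.09,0.06,0.087],"claw": 0.32},{"rot": [0.08,-0.06,0.48],"xyz": [0.12,0.08,0.087],"claw": 0.32},{"rot": [0.1,-0.07,0.6],"xyz": [0.15,0.1,0.087],"claw": 0.32},{"rot": [0.12,-0.085,0.7],"xyz": [0.18,0.12,0.087],"claw": 0.32},{"rot": [0.14,-0.1,0.8],"xyz": [0.21,0.14,0.087],"claw": 0.32},{"rot": [0.16,-0.11,0.9],"xyz": [0.24,0.16,0.087],"claw": 0.32},{"rot": [0.18,-0.12,1.0],"xyz": [0.27,0.18,0.087],"claw": 0.32},{"rot": [0.2,-0.13,1.1],"xyz": [0.3,0.205,0.087],"claw": 0.32},{"rot": [0.22,-0.145,1.2],"xyz": [0.325,0.225,0.087],"claw": 0.32},{"rot": [0.231,-0.156,1.289],"xyz": [0.346,0.241,0.087],"claw": 0.32},{"rot": [0.231,-0.156,1.289],"xyz": [0.346,0.241,0.087],"claw": 0.32},{"rot": [0.231,-0.156,1.289],"xyz": [0.346,0.241,0.087],"claw": 0.32}]}}

```text
clock: 1.43
ee_pos: [0.5607, -0.3711, 0.2994]
tool_rot: [[-0.018, -0.061, 0.998], [0.257, 0.964, 0.063], [-0.966, 0.258, -0.002]]
ft_force: [-0.4, -0.6, 0.0]
gripper_width: 0.0303
```

```bash
python3 - <<'E'
from h import *
delta(goal(.26),W(.005,-.151,.139))
s=arm.observe(); print(s["gripper_width"],np.round(s["tool_rot"],3).tolist())
for n in("scene","top"): cv2.imwrite(f"pics/{n}1.png",arm.camera(n)[:,:,::-1])
im=np.hstack([cv2.imread("pics/scene1.png")[100:330,100:420],cv2.imread("pics/top1.png")[100:330,250:570]]); cv2.imwrite("pics/j1.png",im)
E
```

```text
t 1.4333 rot [-0.001 -0.002 -0.002] xyz [-0.0003 -0.0007 -0.1604] F [-0.4 -0.6  0. ]
0.030267163595669885 [[-0.018, -0.061, 0.998], [0.257, 0.964, 0.063], [-0.966, 0.258, -0.002]]
```

View pics/j1.png

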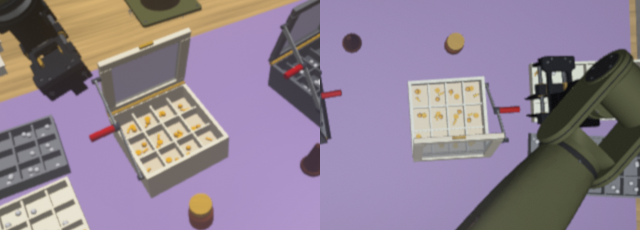

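```bash
python3 - <<'E'
from h import *
for n in("scene","top"): 
    p=proj(n,arm.observe()["ee_pos"]); print(n,p); im=arm.camera(n)[:,:,::-1].copy(); cv2.circle(im,tuple(int(v) for v in p),4,(0,255,0),1); cv2.imwrite(f"pics/{n}2.png",im)
im=np.hstack([cv2.imread("pics/scene2.png")[0:300,100:420],cv2.imread("pics/top2.png")[100:400,250:570]]); cv2.imwrite("pics/j2.png",im)
E
```

```text
scene [178.07725834 183.88576818]
top [459.3825288  205.88506249]
```

View pics/j2.png

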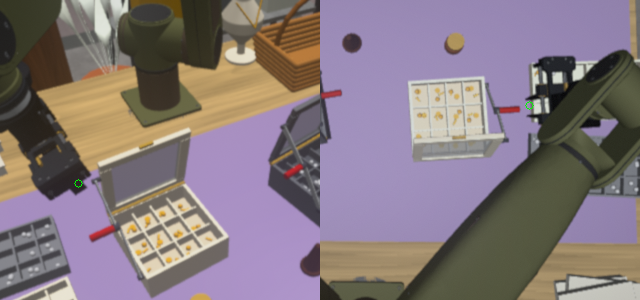

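The TCP marker sits on the fingertips in both views: scene (178,184) and top (459,206), beside the peg because of the height. The arm clears the lid. Descending over the peg.

>>> {"method": "play_rows", "body": {"targets": [{"rot": [0,0,0],"xyz": [0,0,-0.025],"claw": 0.32},{"rot": [0,0,0],"xyz": [0,0,-0.05],"claw": 0.32},{"rot": [0,0,0],"xyz": [0,0,-0.075],"claw": 0.32},{"rot": [0,0,0],"xyz": [0,0,-0.1],"claw": 0.32},{"rot": [0,0,0],"xyz": [0,0,-0.115],"claw": 0.32},{"rot": [0,0,0],"xyz": [0,0,-0.13],"claw": 0.32},{"rot": [0,0,0],"xyz": [0,0,-0.145],"claw": 0.32},{"rot": [0,0,0],"xyz": [0,0,-0.16],"claw": 0.32},{"rot": [0,0,0],"xyz": [0,0,-0.16],"claw": 0.32}]}}

```text
clock: 2.38
ee_pos: [0.5577, -0.3722, 0.1369]
tool_rot: [[-0.019, -0.057, 0.998], [0.259, 0.964, 0.06], [-0.966, 0.26, -0.004]]
ft_force: [0.4, 0.2, 0.0]
gripper_width: 0.0306
```

```bash
python3 - <<'E'
from h import *
for n in("scene","top"): cv2.imwrite(f"pics/{n}3.png",arm.camera(n)[:,:,::-1])
im=np.hstack([cv2.resize(cv2.imread("pics/scene3.png")[140:290,120:300],None,fx=2.2,fy=2.2),cv2.resize(cv2.imread("pics/top3.png")[140:290,330:510],None,fx=2.2,fy=2.2)]); cv2.imwrite("pics/j3.png",im)
delta(goal(.26),W(.005,-.151,.139))
import math
c=np.array([.078,.064]);r=.118;a0=math.atan2(.093,-.073)
b=W(.005-.007,-.151,.139) # start when +x finger touches
s=np.array(arm.observe()["ee_pos"])
for arc in (0,.01,.02,.03,.04,.045):
    a=a0+arc/r; q=c+r*np.array([math.cos(a),math.sin(a)]); d=q-[.005,.157]; print(arc,np.round(d,4),"world",np.round(X*(d[0]-.007)+[0,0,d[1]],4))
E
```

```text
t 2.4833 rot [-0.    -0.001  0.002] xyz [ 0.0013  0.0011 -0.0012] F [ 0.8 -0.2 -0. ]
0 [ 0.0001 -0.0002] world [-0.0068 -0.0004 -0.0002]
0.01 [-0.0075 -0.0067] world [-0.0144 -0.0009 -0.0067]
0.02 [-0.0145 -0.0138] world [-0.0214 -0.0013 -0.0138]
0.03 [-0.0209 -0.0215] world [-0.0278 -0.0017 -0.0215]
0.04 [-0.0266 -0.0297] world [-0.0335 -0.0021 -0.0297]
0.045 [-0.0292 -0.034 ] world [-0.0361 -0.0022 -0.034 ]
```

View pics/j3.png

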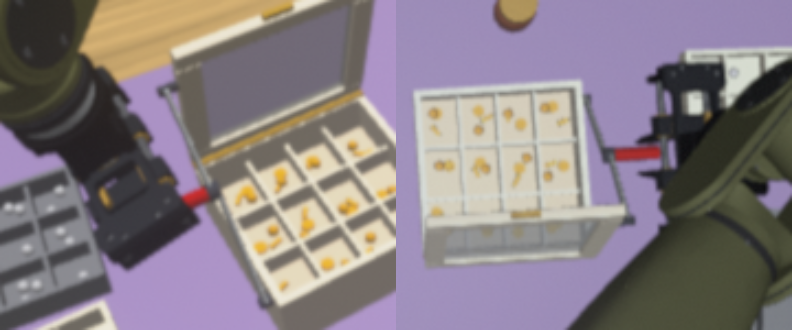

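The fingers straddle the peg (scene crop (200,195), top crop (637,154)) and read no force. Now pressing it along its arc, first about 22 mm to check.

>>> {"method": "play_rows", "body": {"targets": [{"rot": [0,0,0],"xyz": [-0.004,0,0],"claw": 0.32},{"rot": [0,0,0],"xyz": [-0.007,0,0],"claw": 0.32},{"rot": [0,0,0],"xyz": [-0.009,-0.001,-0.002],"claw": 0.32},{"rot": [0,0,0],"xyz": [-0.011,-0.001,-0.0035],"claw": 0.32},{"rot": [0,0,0],"xyz": [-0.013,-0.001,-0.005],"claw": 0.32},{"rot": [0,0,0],"xyz": [-0.015,-0.001,-0.0067],"claw": 0.32},{"rot": [0,0,0],"xyz": [-0.017,-0.001,-0.0085],"claw": 0.32},{"rot": [0,0,0],"xyz": [-0.019,-0.001,-0.0105],"claw": 0.32},{"rot": [0,0,0],"xyz": [-0.021,-0.001,-0.0125],"claw": 0.32},{"rot": [0,0,0],"xyz": [-0.023,-0.001,-0.0145],"claw": 0.32},{"rot": [0,0,0],"xyz": [-0.023,-0.001,-0.0145],"claw": 0.32}]}}

```text
clock: 3.4
ee_pos: [0.5358, -0.3741, 0.1253]
tool_rot: [[-0.016, -0.057, 0.998], [0.257, 0.965, 0.059], [-0.966, 0.257, -0.001]]
ft_force: [1.9, -1.0, -2.3]
gripper_width: 0.0303
```

```bash
python3 - <<'E'
from h import *
for n in("scene","top"): cv2.imwrite(f"pics/{n}4.png",arm.camera(n)[:,:,::-1])
im=np.hstack([cv2.resize(cv2.imread("pics/scene4.png")[140:290,120:300],None,fx=2.2,fy=2.2),cv2.resize(cv2.imread("pics/top4.png")[140:290,330:510],None,fx=2.2,fy=2.2)]); cv2.imwrite("pics/j4.png",im)
delta(goal(.26),W(.005,-.151,.139))
E
```

```text
t 3.5 rot [-0.    -0.001  0.002] xyz [0.0246 0.0021 0.0137] F [ 2.4 -0.5 -0.7]
```

View pics/j4.png

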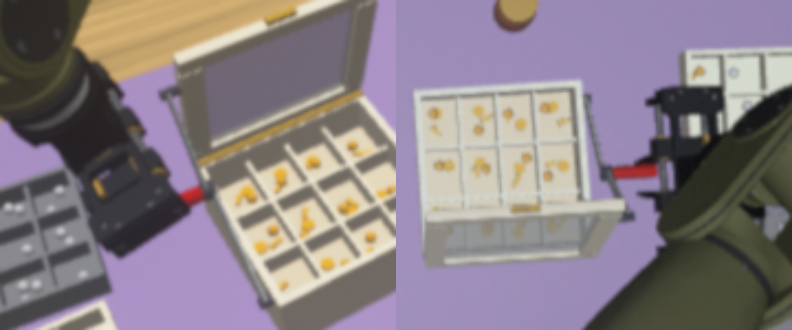

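The peg has moved with the fingers: the knuckle is lower at top crop (612,172), with light forces of about 2.5 N. Continuing to about 46 mm of arc.

>>> {"method": "play_rows", "body": {"targets": [{"rot": [0,0,0],"xyz": [-0.002,0,-0.002],"claw": 0.32},{"rot": [0,0,0],"xyz": [-0.004,0,-0.004],"claw": 0.32},{"rot": [0,0,0],"xyz": [-0.0055,0,-0.006],"claw": 0.32},{"rot": [0,0,0],"xyz": [-0.007,0,-0.008],"claw": 0.32},{"rot": [0,0,0],"xyz": [-0.0085,0,-0.01],"claw": 0.32},{"rot": [0,0,0],"xyz": [-0.0098,0,-0.012],"claw": 0.32},{"rot": [0,0,0],"xyz": [-0.0111,0,-0.014],"claw": 0.32},{"rot": [0,0,0],"xyz": [-0.0124,0,-0.016],"claw": 0.32},{"rot": [0,0,0],"xyz": [-0.0136,0,-0.018],"claw": 0.32},{"rot": [0,0,0],"xyz": [-0.0148,0,-0.02],"claw": 0.32},{"rot": [0,0,0],"xyz": [-0.0155,0,-0.0215],"claw": 0.32},{"rot": [0,0,0],"xyz": [-0.0155,0,-0.0215],"claw": 0.32},{"rot": [0,0,0],"xyz": [-0.0155,0,-0.0215],"claw": 0.32},{"rot": [0,0,0],"xyz": [-0.0155,0,-0.0215],"claw": 0.32}]}}

```text
clock: 4.67
ee_pos: [0.5219, -0.3748, 0.105]
tool_rot: [[-0.012, -0.058, 0.998], [0.255, 0.965, 0.059], [-0.967, 0.255, 0.003]]
ft_force: [5.7, -2.4, 1.9]
gripper_width: 0.0307
```

```bash
python3 - <<'E'
from h import *
for n in("scene","top"): cv2.imwrite(f"pics/{n}5.png",arm.camera(n)[:,:,::-1])
im=np.hstack([cv2.resize(cv2.imread("pics/scene5.png")[140:290,120:300],None,fx=2.2,fy=2.2),cv2.resize(cv2.imread("pics/top5.png")[140:290,330:510],None,fx=2.2,fy=2.2)]); cv2.imwrite("pics/j5.png",im)
delta(goal(.26),W(.005,-.151,.139))
E
```

```text
t 4.7667 rot [0.002 0.003 0.003] xyz [0.0384 0.003  0.034 ] F [ 6.1 -2.7  1.6]
```

View pics/j5.png

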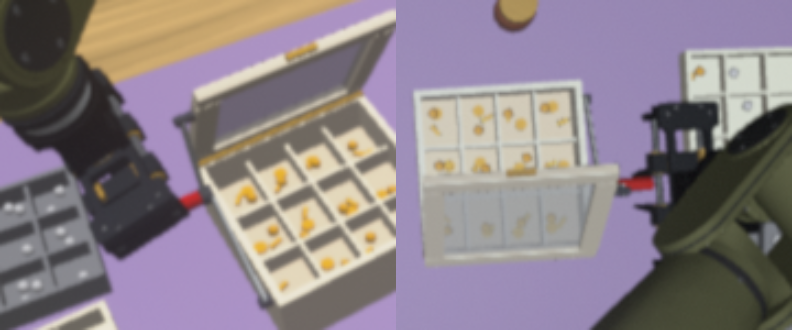

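```bash
python3 - <<'E'
from h import *
from scipy.optimize import brentq
for uv in((430.9,216.4),(341.8,221.8)):
    o,d=ray("top",uv); ox=(o-O)
    # case coordinates along ray where dist from hinge line = sqrt(.2^2+.012^2) (upper outer edge)
    def pt(s): p=o+s*d-O; return np.array([p@X,p@Y,p[2]])
    for R in(.2,.2004):
        f=lambda s:np.hypot(pt(s)[0]+.1,pt(s)[2]-.08)-R
        ss=np.linspace(.9,1.4,400); v=[f(t) for t in ss]
        for i in range(399):
            if v[i]*v[i+1]<0:
                q=pt(brentq(f,ss[i],ss[i+1])); print(uv,R,np.round(q,3),np.degrees(np.arctan2(q[2]-.08,q[0]+.1)))
n="top"; im=cv2.imread("pics/top5.png")[:,:,::-1].copy(); p=np.argwhere(red(im)); p=p[p[:,1]>400]; print(p.mean(0)[::-1],len(p))
E
```

```text
(430.9, 216.4) 0.2 [-0.014 -0.098  0.261] 64.53320461278666
(430.9, 216.4) 0.2004 [-0.014 -0.098  0.261] 64.59125928745553
(341.8, 221.8) 0.2 [-0.014  0.101  0.261] 64.50449398042078
(341.8, 221.8) 0.2004 [-0.014  0.101  0.261] 64.5626326008828
[440.51612903 222.67741935] 62
```

The lid measures 64.5° up, so cream_lid is about 0.18 rad, and the linkage puts the knuckle near 1 rad. The stay is well broken, so I'll back off the peg and go round behind the lid.

>>> {"method": "play_rows", "body": {"targets": [{"rot": [0,0,0],"xyz": [0.004,0,0],"claw": 0.36},{"rot": [0,0,0],"xyz": [0.006,0,0.01],"claw": 0.4},{"rot": [0,0,0],"xyz": [0.006,0,0.03],"claw": 0.4},{"rot": [0,0,0],"xyz": [0.006,-0.002,0.055],"claw": 0.4},{"rot": [0,0,0],"xyz": [0.006,-0.004,0.085],"claw": 0.4},{"rot": [0,0,0],"xyz": [0.006,-0.005,0.12],"claw": 0.4},{"rot": [0,0,0],"xyz": [0.006,-0.005,0.155],"claw": 0.3},{"rot": [0,0,0],"xyz": [0.006,-0.005,0.19],"claw": 0.1},{"rot": [0,0,0],"xyz": [0.0,-0.005,0.22],"claw": 0.0},{"rot": [0,0,0],"xyz": [-0.02,-0.005,0.235],"claw": 0.0},{"rot": [0,0,0],"xyz": [-0.04,-0.005,0.235],"claw": 0.0},{"rot": [0,0,0],"xyz": [-0.06,-0.005,0.235],"claw": 0.0},{"rot": [0,0,0],"xyz": [-0.06,-0.005,0.235],"claw": 0.0}]}}

```text
clock: 5.85
ee_pos: [0.4592, -0.3797, 0.3412]
tool_rot: [[-0.014, -0.056, 0.998], [0.254, 0.965, 0.057], [-0.967, 0.255, 0.001]]
ft_force: [0.4, -0.4, 0.2]
gripper_width: 0.0011
```

```bash
python3 - <<'E'
from h import *
for n in("scene","top"): cv2.imwrite(f"pics/{n}6.png",arm.camera(n)[:,:,::-1])
im=np.hstack([cv2.imread("pics/scene6.png")[100:300,80:400],cv2.imread("pics/top6.png")[100:300,250:570]]); cv2.imwrite("pics/j6.png",im)
delta(goal(0),W(-.12,0,.33)); delta(goal(0),W(-.1,0,.243))
E
```

```text
t 5.95 rot [-0.258 -0.013  0.003] xyz [-0.0351  0.1507 -0.0102] F [ 0.2  0.7 -0.5]
t 5.95 rot [-0.258 -0.013  0.003] xyz [-0.0151  0.1519 -0.0972] F [ 0.2  0.7 -0.5]
```

View pics/j6.png

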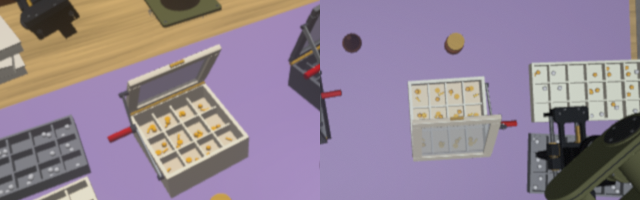

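The arm is clear of the peg and the lid stayed up. Moving behind it.

>>> {"method": "play_rows", "body": {"targets": [{"rot": [-0.05,0,0],"xyz": [-0.02,0.01,0],"claw": 0},{"rot": [-0.12,0,0],"xyz": [-0.035,0.03,0],"claw": 0},{"rot": [-0.2,-0.01,0],"xyz": [-0.035,0.06,-0.005],"claw": 0},{"rot": [-0.258,-0.013,0.003],"xyz": [-0.035,0.09,-0.01],"claw": 0},{"rot": [-0.258,-0.013,0.003],"xyz": [-0.035,0.12,-0.01],"claw": 0},{"rot": [-0.258,-0.013,0.003],"xyz": [-0.035,0.151,-0.01],"claw": 0},{"rot": [-0.258,-0.013,0.003],"xyz": [-0.035,0.151,-0.01],"claw": 0},{"rot": [-0.258,-0.013,0.003],"xyz": [-0.03,0.151,-0.035],"claw": 0},{"rot": [-0.258,-0.013,0.003],"xyz": [-0.025,0.152,-0.06],"claw": 0},{"rot": [-0.258,-0.013,0.003],"xyz": [-0.02,0.152,-0.08],"claw": 0},{"rot": [-0.258,-0.013,0.003],"xyz": [-0.015,0.152,-0.097],"claw": 0},{"rot": [-0.258,-0.013,0.003],"xyz": [-0.015,0.152,-0.097],"claw": 0},{"rot": [-0.258,-0.013,0.003],"xyz": [-0.015,0.152,-0.097],"claw": 0}]}}

```text
clock: 7.03
ee_pos: [0.4461, -0.2274, 0.242]
tool_rot: [[-0.003, -0.062, 0.998], [0.002, 0.998, 0.062], [-1.0, 0.002, -0.003]]
ft_force: [-0.0, -0.8, 0.0]
gripper_width: 0.0005
```

```bash
python3 - <<'E'
from h import *
for n in("scene","top"): cv2.imwrite(f"pics/{n}7.png",arm.camera(n)[:,:,::-1])
im=np.hstack([cv2.imread("pics/scene7.png")[50:300,80:400],cv2.imread("pics/top7.png")[100:350,250:570]]); cv2.imwrite("pics/j7.png",im)
s=np.array(arm.observe()["ee_pos"]); delta(goal(0),W(-.1,0,.243))
for f in range(70,-4,-6):
    a=np.radians(f); r=.175; q=np.array([-.1+r*np.cos(a)-.012*np.sin(a)-.012,.08+r*np.sin(a)+.012*np.cos(a)]); print(f,np.round(W(q[0],0,q[1])-s,4))
E
```

```text
t 7.1333 rot [0.001 0.001 0.   ] xyz [-0.0007  0.0005 -0.0015] F [0.6 0.4 0.2]
70 [0.0358 0.0027 0.004 ]
64 [ 0.0531  0.0038 -0.002 ]
58 [ 0.0697  0.0048 -0.0098]
52 [ 0.0854  0.0058 -0.0192]
46 [ 0.1     0.0067 -0.0303]
40 [ 0.1134  0.0075 -0.0428]
34 [ 0.1254  0.0083 -0.0567]
28 [ 0.1359  0.0089 -0.0718]
22 [ 0.1448  0.0095 -0.0878]
16 [ 0.1519  0.0099 -0.1048]
10 [ 0.1573  0.0103 -0.1223]
4 [ 0.1607  0.0105 -0.1404]
-2 [ 0.1623  0.0106 -0.1586]
```

View pics/j7.png

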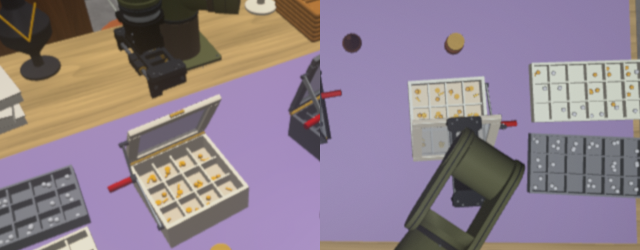

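The fingertips are behind the lid (top crop (465,125)) with no contact. Now pushing along the arc at about 2° per row.

>>> {"method": "play_rows", "body": {"targets": [{"rot": [0,0,0],"xyz": [0.015,0.001,0.001],"claw": 0},{"rot": [0,0,0],"xyz": [0.03,0.002,0.001],"claw": 0},{"rot": [0,0,0],"xyz": [0.038,0.003,0.001],"claw": 0},{"rot": [0,0,0],"xyz": [0.044,0.003,0],"claw": 0},{"rot": [0,0,0],"xyz": [0.049,0.0035,-0.001],"claw": 0},{"rot": [0,0,0],"xyz": [0.053,0.004,-0.002],"claw": 0},{"rot": [0,0,0],"xyz": [0.057,0.004,-0.004],"claw": 0},{"rot": [0,0,0],"xyz": [0.061,0.004,-0.0055],"claw": 0},{"rot": [0,0,0],"xyz": [0.065,0.0045,-0.0075],"claw": 0},{"rot": [0,0,0],"xyz": [0.07,0.005,-0.01],"claw": 0},{"rot": [0,0,0],"xyz": [0.075,0.005,-0.013],"claw": 0},{"rot": [0,0,0],"xyz": [0.08,0.005,-0.016],"claw": 0},{"rot": [0,0,0],"xyz": [0.085,0.006,-0.019],"claw": 0},{"rot": [0,0,0],"xyz": [0.09,0.006,-0.0225],"claw": 0},{"rot": [0,0,0],"xyz": [0.095,0.006,-0.0265],"claw": 0},{"rot": [0,0,0],"xyz": [0.1,0.007,-0.03],"claw": 0},{"rot": [0,0,0],"xyz": [0.1,0.007,-0.03],"claw": 0}]}}

```text
clock: 8.55
ee_pos: [0.5472, -0.2207, 0.213]
tool_rot: [[-0.0, -0.062, 0.998], [0.0, 0.998, 0.062], [-1.0, 0.0, -0.0]]
ft_force: [-0.3, 0.3, 0.4]
gripper_width: 0.0005
```

```bash
python3 - <<'E'
from h import *
for n in("scene","top"): cv2.imwrite(f"pics/{n}8.png",arm.camera(n)[:,:,::-1])
im=np.hstack([cv2.imread("pics/scene8.png")[50:300,80:400],cv2.imread("pics/top8.png")[100:350,250:570]]); cv2.imwrite("pics/j8.png",im)
s=np.array(arm.observe()["ee_pos"]); delta(goal(0),W(-.1,0,.243))
for f in range(46,-4,-3):
    a=np.radians(f); r=.175; q=np.array([-.1+r*np.cos(a)-.012*np.sin(a)-.012,.08+r*np.sin(a)+.012*np.cos(a)]); print(f,np.round(W(q[0],0,q[1])-s,4))
E
```

```text
t 8.65 rot [-0.    -0.001  0.   ] xyz [-0.1005 -0.0069  0.0296] F [-0.1 -0.2 -0.4]
46 [ 0.0002 -0.0007  0.0009]
43 [ 0.0071 -0.0003 -0.0052]
40 [ 0.0136  0.0001 -0.0117]
37 [ 0.0198  0.0005 -0.0185]
34 [ 0.0256  0.0009 -0.0256]
31 [ 0.031   0.0012 -0.0329]
28 [ 0.0361  0.0015 -0.0406]
25 [ 0.0407  0.0018 -0.0485]
22 [ 0.045   0.0021 -0.0567]
19 [ 0.0487  0.0023 -0.065 ]
16 [ 0.0521  0.0025 -0.0736]
13 [ 0.055   0.0027 -0.0823]
10 [ 0.0574  0.0029 -0.0912]
7 [ 0.0594  0.003  -0.1001]
4 [ 0.0609  0.0031 -0.1092]
1 [ 0.0619  0.0031 -0.1183]
-2 [ 0.0625  0.0032 -0.1275]
```

View pics/j8.png

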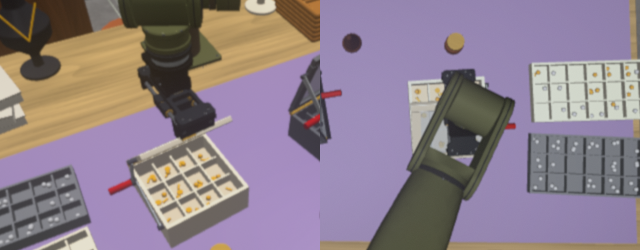

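The lid is following: its edge is at scene crop (200,135) and the force is small. I'll keep going at a gentle pace.

>>> {"method": "play_rows", "body": {"targets": [{"rot": [0,0,0],"xyz": [0.0035,0,-0.0025],"claw": 0},{"rot": [0,0,0],"xyz": [0.007,0,-0.005],"claw": 0},{"rot": [0,0,0],"xyz": [0.0105,0,-0.0085],"claw": 0},{"rot": [0,0,0],"xyz": [0.0136,0,-0.0117],"claw": 0},{"rot": [0,0,0],"xyz": [0.017,0,-0.015],"claw": 0},{"rot": [0,0,0],"xyz": [0.02,0,-0.0185],"claw": 0},{"rot": [0,0,0],"xyz": [0.023,0.001,-0.022],"claw": 0},{"rot": [0,0,0],"xyz": [0.0256,0.001,-0.0256],"claw": 0},{"rot": [0,0,0],"xyz": [0.0285,0.001,-0.029],"claw": 0},{"rot": [0,0,0],"xyz": [0.031,0.001,-0.033],"claw": 0},{"rot": [0,0,0],"xyz": [0.0335,0.001,-0.0365],"claw": 0},{"rot": [0,0,0],"xyz": [0.036,0.0015,-0.0405],"claw": 0},{"rot": [0,0,0],"xyz": [0.0385,0.0015,-0.0445],"claw": 0},{"rot": [0,0,0],"xyz": [0.041,0.002,-0.0485],"claw": 0},{"rot": [0,0,0],"xyz": [0.043,0.002,-0.0525],"claw": 0},{"rot": [0,0,0],"xyz": [0.045,0.002,-0.0567],"claw": 0},{"rot": [0,0,0],"xyz": [0.045,0.002,-0.0567],"claw": 0}]}}

```text
clock: 10.07
ee_pos: [0.5914, -0.2183, 0.1552]
tool_rot: [[-0.002, -0.062, 0.998], [0.001, 0.998, 0.062], [-1.0, 0.001, -0.002]]
ft_force: [-0.4, -0.1, 0.1]
gripper_width: 0.0003
```

```bash
python3 - <<'E'
from h import *
for n in("scene","top"): cv2.imwrite(f"pics/{n}9.png",arm.camera(n)[:,:,::-1])
im=np.hstack([cv2.imread("pics/scene9.png")[50:300,80:400],cv2.imread("pics/top9.png")[100:350,250:570]]); cv2.imwrite("pics/j9.png",im)
s=np.array(arm.observe()["ee_pos"]); delta(goal(0),W(-.1,0,.243))
for f in range(22,-4,-3):
    a=np.radians(f); r=.175; q=np.array([-.1+r*np.cos(a)-.012*np.sin(a)-.012,.08+r*np.sin(a)+.012*np.cos(a)]); print(f,np.round(W(q[0],0,q[1])-s,4))
E
```

```text
t 10.1667 rot [-0.001 -0.002 -0.   ] xyz [-0.1449 -0.0093  0.0874] F [-0.2  0.3 -0.7]
22 [ 0.0005 -0.0003  0.0011]
19 [ 0.0043 -0.     -0.0073]
16 [ 0.0077  0.0002 -0.0158]
13 [ 0.0106  0.0004 -0.0245]
10 [ 0.013   0.0005 -0.0334]
7 [ 0.015   0.0006 -0.0423]
4 [ 0.0165  0.0007 -0.0514]
1 [ 0.0175  0.0008 -0.0605]
-2 [ 0.0181  0.0008 -0.0697]
```

View pics/j9.png

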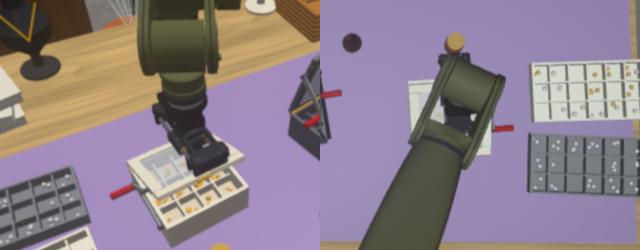

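>>> {"method": "play_rows", "body": {"targets": [{"rot": [0,0,0],"xyz": [0.0025,0,-0.0035],"claw": 0},{"rot": [0,0,0],"xyz": [0.0043,0,-0.0073],"claw": 0},{"rot": [0,0,0],"xyz": [0.006,0,-0.0115],"claw": 0},{"rot": [0,0,0],"xyz": [0.0077,0,-0.0158],"claw": 0},{"rot": [0,0,0],"xyz": [0.009,0,-0.02],"claw": 0},{"rot": [0,0,0],"xyz": [0.0106,0,-0.0245],"claw": 0},{"rot": [0,0,0],"xyz": [0.012,0,-0.029],"claw": 0},{"rot": [0,0,0],"xyz": [0.013,0,-0.0334],"claw": 0},{"rot": [0,0,0],"xyz": [0.014,0.0005,-0.038],"claw": 0},{"rot": [0,0,0],"xyz": [0.015,0.0005,-0.0423],"claw": 0},{"rot": [0,0,0],"xyz": [0.0158,0.0005,-0.047],"claw": 0},{"rot": [0,0,0],"xyz": [0.0165,0.0005,-0.0514],"claw": 0},{"rot": [0,0,0],"xyz": [0.017,0.0005,-0.055],"claw": 0},{"rot": [0,0,0],"xyz": [0.0173,0.0005,-0.058],"claw": 0},{"rot": [0,0,0],"xyz": [0.0175,0.0005,-0.0605],"claw": 0},{"rot": [0,0,0],"xyz": [0.0175,0.0005,-0.062],"claw": 0},{"rot": [0,0,0],"xyz": [0.0175,0.0005,-0.0635],"claw": 0},{"rot": [0,0,0],"xyz": [0.0175,0.0005,-0.0635],"claw": 0}]}}

```text
clock: 11.67
ee_pos: [0.6085, -0.2178, 0.0923]
tool_rot: [[-0.003, -0.062, 0.998], [0.001, 0.998, 0.062], [-1.0, 0.001, -0.003]]
ft_force: [-0.9, 0.1, 1.6]
gripper_width: 0.0003
```

```bash
python3 - <<'E'
from h import *
for n in("scene","top"): cv2.imwrite(f"pics/{n}10.png",arm.camera(n)[:,:,::-1])
im=np.hstack([cv2.imread("pics/scene10.png")[50:300,80:400],cv2.imread("pics/top10.png")[100:350,250:570]]); cv2.imwrite("pics/j10.png",im)
delta(goal(0),W(.063,0,.092))
E
```

```text
t 11.7667 rot [-0.001 -0.003 -0.   ] xyz [ 0.0004  0.0003 -0.0003] F [-0.1  0.3  1.5]
```

View pics/j10.png

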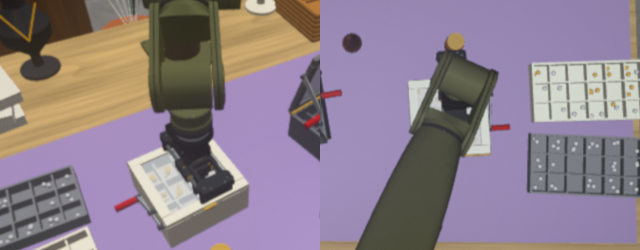

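The lid looks shut, with the TCP at z=92 mm and 1.5 N. A small extra press will confirm the stop, then I'll hold.

>>> {"method": "play_rows", "body": {"targets": [{"rot": [0,0,0],"xyz": [0,0,-0.002],"claw": 0},{"rot": [0,0,0],"xyz": [0,0,-0.004],"claw": 0},{"rot": [0,0,0],"xyz": [0,0,-0.004],"claw": 0},{"rot": [0,0,0],"xyz": [0,0,-0.004],"claw": 0},{"rot": [0,0,0],"xyz": [0,0,-0.004],"claw": 0}]}}

```text
clock: 12.18
ee_pos: [0.6086, -0.2179, 0.0921]
tool_rot: [[-0.003, -0.062, 0.998], [0.001, 0.998, 0.062], [-1.0, 0.001, -0.003]]
ft_force: [-7.9, 2.9, 17.2]
gripper_width: 0.0006
```

The lid is against its stop: 17 N at z=92 mm with no further travel. Lifting off and backing away.

>>> {"method": "play_rows", "body": {"targets": [{"rot": [0,0,0],"xyz": [0,0,0.005],"claw": 0},{"rot": [0,0,0],"xyz": [0,0,0.02],"claw": 0},{"rot": [0,0,0],"xyz": [0,0,0.05],"claw": 0},{"rot": [0,0,0],"xyz": [0,0,0.09],"claw": 0},{"rot": [0,0,0],"xyz": [0,0,0.13],"claw": 0},{"rot": [0,0,0],"xyz": [-0.03,0,0.17],"claw": 0},{"rot": [0,0,0],"xyz": [-0.06,-0.02,0.2],"claw": 0},{"rot": [0,0,0],"xyz": [-0.09,-0.05,0.2],"claw": 0},{"rot": [0,0,0],"xyz": [-0.12,-0.08,0.2],"claw": 0},{"rot": [0,0,0],"xyz": [-0.15,-0.11,0.2],"claw": 0},{"rot": [0,0,0],"xyz": [-0.18,-0.14,0.2],"claw": 0},{"rot": [0,0,0],"xyz": [-0.2,-0.17,0.2],"claw": 0},{"rot": [0,0,0],"xyz": [-0.2,-0.19,0.2],"claw": 0},{"rot": [0,0,0],"xyz": [-0.2,-0.19,0.2],"claw": 0}]}}

```text
clock: 13.35
ee_pos: [0.4063, -0.4116, 0.2924]
tool_rot: [[-0.003, -0.057, 0.998], [-0.001, 0.998, 0.057], [-1.0, -0.0, -0.003]]
ft_force: [0.3, 0.6, 0.4]
gripper_width: 0.0002
```

```bash
python3 - <<'E'
from h import *
I={}
for n in("scene","top"): I[n]=arm.camera(n); cv2.imwrite(f"pics/{n}11.png",I[n][:,:,::-1])
im=np.hstack([cv2.imread("pics/scene11.png")[50:350,100:500],cv2.imread("pics/top11.png")[50:350,170:570]]); cv2.imwrite("pics/j11.png",im)
for n in I:
    k,l,s,c=cv2.connectedComponentsWithStats(red(I[n]).astype('uint8')); print(n,[(s[i,4],np.round(c[i],1)) for i in range(1,k) if s[i,4]>20])
    print("predicted shut free corners",[np.round(proj(n,W(.1,y,.092)),1) for y in(.1,-.1)])
# bystanders before/after difference
for n,box in(("top",(225,120,310,165)),("top",(373,125,400,158)),("scene",(395,235,432,280)),("top",(150,160,275,255))):
    a=cv2.imread(f"pics/{n}0.png");b=cv2.imread(f"pics/{n}11.png");x0,y0,x1,y1=box; print(n,box,cv2.absdiff(a,b)[y0:y1,x0:x1].max())
print(arm.observe()["ft_force"])
E
```

```text
scene [(np.int32(111), array([393. , 170.6])), (np.int32(102), array([205.2, 253.4]))]
predicted shut free corners [array([328.1, 232.8]), array([245.1, 275.3])]
top [(np.int32(78), array([260.6, 193.8])), (np.int32(64), array([430. , 227.1]))]
predicted shut free corners [array([338. , 179.8]), array([415. , 174.9])]
top (225, 120, 310, 165) 8
top (373, 125, 400, 158) 8
scene (395, 235, 432, 280) 5
top (150, 160, 275, 255) 9
[0.08356887 0.17974046 1.13809467]
```

View pics/j11.png

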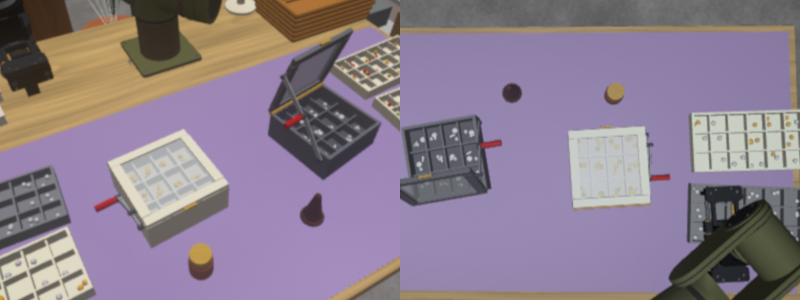

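The lid lies flat. Its free corners are near top pixels (339,180) and (415,177), against predictions of (338,180) and (415,175). The grey case, cone and jar are unchanged, so I'm handing in.

```bash
python3 -c "
from station import arm
print(arm.finish_job())"
```

```text
the job is handed in; nothing more can be done
None
```

The cream case is shut and the job is handed in, at about 13.5 s of the 54 s allowed; it returns no verdict.

- **Breaking the stay:** I straddled the red peg with the fingers and pressed it about 45 mm along its arc. The lid then measured 64.5° up (about 0.18 rad). By the linkage geometry the knuckle was near 1 rad, well past the 0.4 needed; I had no direct reading of it.
- **Closing the lid:** I backed off the peg, went round behind the lid and pushed its outer face down at about 0.3 to 0.4 rad/s by the commanded path.

**Last checks:**
- **Lid:** it met its stop at z = 92 mm with 17 N on it and no further travel. After release its free corners were within about 2 px of the predicted shut position.
- **Grey case, cone and jar:** the before-and-after pictures show no visible change, and the grey peg is within 0.1 px of where it started.
- **Arm:** it is retracted and touching nothing.

No check failed. The only disagreement was 3 to 5 mm between the two camera views when I located the case corners, and it did not affect the work.

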